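# Nip up the plug on the bench gas header and turn the gas on

## Robot

A 6-joint arm with a two-finger parallel gripper is mounted at the origin on the work surface. World frame = base frame: x ahead of the robot, y to its left, z up, the work surface at z = 0. Lengths are in m, angles in rad, forces in N, time in s.
With the tool pointing down it reaches from about 0.275 to 0.775 m from the base axis. Payload 14.6 kg.
Tool frame: the origin (TCP) lies on the centre line of the jaws, within the pads' length; the fingertips stand 14 mm ahead of it and the grasp point (between the pads) lies 5 mm behind it; z points along the fingers, x is the direction in which the jaws open and shut, and the axes are right-handed (so a half turn about z gives the same grasp; the last joint's range is limited). The gripper opens to 85 mm and grips with 20 to 120 N. Pads are 22 mm wide; open, the fingers measure 114 mm over their backs; the gripper's body (76 mm by 85 mm) begins 54 mm behind the grasp point. The pads swing forward as they close: fully open they stand 13 mm farther back than shut.
Start: joints at [-0.155, 0.263, -0.048, 1.259, 0, 1.415], TCP at [0.525, -0, 0.245] pointing down, gripper open.
Joint ranges: [-2.65, 2.65], [-0.89, 1.7], [-1.18, 1.37], [-2.13, 2.11], [-1.35, 1.29], [-3.14, 3.14]. Speed limits (rad/s): [1.89, 1.89, 2.57, 2.79, 3.14, 3.14].

## Interface

Orientations are given as a rotation vector (axis times angle).
In Python, from bench import bot gives the robot as it stands. The module is installed in compiled form; this text tells all that it offers.
- The arm moves only by the shell command python3 -m handwheel 'ROWS'. ROWS is JSON, a list of rows, each a list of 3 entries, a list of its own where there are three numbers: the shift along the tool's x, y, z in m, then the turn, a rotation vector about the tool's x, y, z in degrees, then the finger opening in m, from 0 to 0.0854. In form: [[[dx, dy, dz], [ax, ay, az], fingers], ...]. A call has exactly 10 rows; each row shifts and turns the commanded pose from where the row before left it, along the tool's axes as they then stand; what a row does not reach is not made up. A row lasts 1/10 s, in which the tool goes at most 50 mm and 8.59 degrees, less where a joint would pass 70% of its speed; a pose out of reach is approached as far as the arm can. A call is refused whole if a number of a shift passes 0.05 or a number of a turn 8.59, either way. A call with a gripper value outside its range is refused whole. The fingers move at their own pace and stop on an object; the grip force is fixed at half the most. Time passes only in rows, so rows that do not move let the fingers close, or fill a call up. It gives the time, the measured TCP pose, the force and the opening at its end, in the units of the state.
- bot.observe(): the state, without advancing time (a new reading comes with each control period).
- bot.snapshot(name): name is "scene" or "side" or "wrist"; returns a dict with "image" (384x512x3 uint8, red, green, blue), "range_z" (384x512 float32, m along the optical axis (not along the pixel's ray), 0 where there is no reading), "fx", "fy", "cx", "cy" (pixels), "R" (3x3) and "t" (3): a world point X has camera coordinates R X + t; the wrist camera has in their place "hand_eye" (4x4, takes a point from camera to tool coordinates, whose origin is the TCP and whose axes are the tool frame's). Camera axes: x right, y down, z forward; pixel columns grow to the right and rows downward; lengths in m; the calibration is good to about 2 mm. A picture is of the moment at which its call begins: read the wrist's pose just before it.
- bot.hand_in(): hands the job in, once; it reports no verdict.
The state is a dict: "t": time; "joints": joint angles; "dq": joint speeds; "tau": joint torques, N m; "eef_pos": TCP position; "ee_rot": TCP orientation; "wrist_force": force on the tool from outside, world axes, zero at the start; "wrist_torque": the same for the moment, N m; "gripper_width": opening from 0.0 (shut) to 1.0 (fully open).
Only numpy, scipy, OpenCV 4.12 (cv2) and the standard library are available. Lean on these libraries where they do the work, as an engineer would, in place of code of your own. Each camera call takes 0.05 s, during which the arm holds its last target. There are 200 camera calls.

## Task

The tapered plug in the spare outlet of the bench gas pipe has only been started by hand: turn it clockwise until it goes snug, without overtightening it and cracking the fitting. Then swing the valve lever fully open, so that it lies along the pipe and gas comes back to the bench. Leave the glassware and the burner where they stand.

Things in the scene. Friction and masses are not known exactly. Their poses are not given: they have to be found in the camera images.
- header: Bench gas header, fixed to the bench: level steel pipe 27 mm in diameter, 400 mm long, centre line 55 mm above the bench. Origin on the bench below the pipe's middle; x square to the pipe, y along it to the inlet elbow, z up. The tee with the plug is at y = -85 mm, the ball valve at y = +85 mm, a gas cock with a hose nozzle to -x (90 mm high, not part of the job) at y = -177 mm
- plug_head (a point): Centre of the brass square head of the tapered pipe plug standing out of the tee. Head 17 x 17 mm, 18 mm tall (9 mm above and below this point); x and y square to its flats, z up; the frame turns with the plug. Below the head: 6 mm of round thread (dark with paste, 26 mm across), then the tee's rim. A grip of 80 to 100 N on two opposite flats carries the torque of tightening
- plug_port (a point): Centre of the tee's upright rim (41 mm across, 91 mm above the bench), on the plug's axis. Feel of the plug: it tightens clockwise seen from above; loose for 0.6 to 2.8 rad (drag 0.1 N m), then the taper binds: from 0.3 N m the drag climbs by 0.8 N m per rad. Snug is 0.68 to 1.12 N m while turning (stopped, it reads up to 0.25 lower); more is overtightened. It stays where left, at no set angle
- valve_lever (a joint): Angle of the ball valve's lever in rad: 0 = shut, lever square to the pipe (along the header's +x); 1.571 = fully open, against its stop, lever along the pipe (header's +y). It opens counter-clockwise seen from above, drags with 0.4 N m (about 5 N at the grip) and stays where it is left
- lever_grip (a point): Point on the lever, 85 mm from its pivot, in the middle of the thickness of its grey plastic grip (22 mm wide, 10 mm thick, from 40 to 110 mm from the pivot); x points outward along the lever, z up; 102 mm above the bench
- valve_pivot (a point): Point on the vertical axis about which the lever turns, 105 mm above the bench; fixed to the header
- flask: Conical glass flask, 84 mm across the foot, 121 mm tall, loose; origin at the centre of its underside
- burner: Bunsen burner, 80 mm across the foot, 133 mm tall, loose; origin at the centre of its underside
- beaker: Glass beaker, 66 mm across the rim, 80 mm tall, loose; origin at the centre of its underside
- plug_bite (a joint): How far the thread has advanced since its taper began to wedge hard, in m: 0 before that, snug from 0.03 to 0.19 mm (1.8 mm a turn). The reading is far too coarse to judge this: go by the torque
- plug_back (a joint): How far the plug stands turned back from the furthest that it has been screwed in, in rad: 0 at the start and while it is being tightened, negative if it is unscrewed
Not all that is in view belongs to the job. Leave any blue or turquoise look-alike of the flask alone.

How it is judged:
On the way, in this order (a step that is already met when the one before it is completed fails the run):
1. the plug is snug (screwed in to where it takes 0.68 N m to turn it further) (value of joint plug_bite above 2.9e-05 m and value of joint plug_back above -0.15 rad), for 0.3 s.
2. the valve lever is fully open (value of joint valve_lever above 1.45 rad), for 0.2 s.
At the end, for the whole second after the job is handed in: Plug snug, not overtightened (bite 0.029 to 0.188 mm, where it takes 0.68 to 1.12 N m to turn it further) nor unscrewed again (0.15 rad); valve lever over 1.45 rad (stop at 1.57) and at rest; flask, burner and beaker upright within 30 mm of where they were (all of step 1 and value of joint plug_bite below 0.000188 m and value of joint valve_lever above 1.45 rad and velocity of joint valve_lever below 0.05 rad/s and distance of each of flask, burner, beaker from where it was at the start of the episode below 0.03 m and angle between each of flask, burner, beaker's own z axis and vertical below 0.3 rad); the robot touches nothing.
It fails at once if the plug is overtightened (turned with more than 1.12 N m) (value of joint plug_bite above 0.000188 m).
It fails at once if the valve is opened (past 0.4 rad) before the plug is snug (value of joint valve_lever above 0.4 rad and value of joint plug_bite below 2.9e-05 m).
It fails at once if flask, burner or beaker is knocked away (30 mm) or over (distance of any of flask, burner, beaker from where it was at the start of the episode above 0.03 m or angle between any of flask, burner, beaker's own z axis and vertical above 0.3 rad).
It also fails if it takes over 72 s, if anything falls off the work surface, if the arm or the gripper's body presses on something with over 40 N, if the wrist force passes 120 N, or if a joint passes its speed limit or range.

## Working session

There is one attempt and no reset: what is moved stays moved. The work goes in short steps, Python scripts to look and compute and a shell command to move; the robot and the scene stay as the last step left them, time stands still between calls to the robot, and variables do not carry over. Pictures are saved under pics/ and viewed, about 8 in all and at most 12, crops included, and the job is handed in when it is done.

```bash
mkdir -p pics; cat > h.py <<'E'
import numpy as np, cv2
from bench import bot
from scipy.spatial.transform import Rotation as Rot
def cloud(s,st=None):
    "world points per pixel from range image"
    d=s["range_z"]; v,u=np.indices(d.shape)
    c=np.dstack([(u-s["cx"])/s["fx"]*d,(v-s["cy"])/s["fy"]*d,d])
    if "R" in s: return (c-np.array(s["t"]))@np.array(s["R"])
    H=np.array(s["hand_eye"]); T=Rot.from_rotvec(st["ee_rot"])
    return T.apply((c.reshape(-1,3)@H[:3,:3].T+H[:3,3])).reshape(c.shape)+np.array(st["eef_pos"])
E
python3 - <<'E'
from h import *
st=bot.observe(); print({k:np.round(v,3) for k,v in st.items()})
ims=[]
for n in ["scene","side","wrist"]:
    s=bot.snapshot(n); ims.append(s["image"]); np.savez("pics/%s0.npz"%n,P=cloud(s,st),**s)
    cv2.imwrite("pics/%s0.png"%n,s["image"][:,:,::-1])
E
```

```text
{'t': np.float64(0.0), 'joints': array([-0.155,  0.264, -0.049,  1.259,  0.   ,  1.416]), 'dq': array([-0.001, -0.001, -0.   ,  0.002,  0.002,  0.   ]), 'tau': array([ 1.0000e-03, -6.3761e+01,  3.8457e+01,  1.4000e-02,  0.0000e+00,
       -0.0000e+00]), 'eef_pos': array([0.525, 0.   , 0.245]), 'ee_rot': array([-3.141e+00,  0.000e+00,  2.000e-03]), 'wrist_force': array([ 0.969,  0.744, -0.156]), 'wrist_torque': array([-0.031,  0.022, -0.028]), 'gripper_width': np.float64(0.998)}
```

View pics/scene0.png

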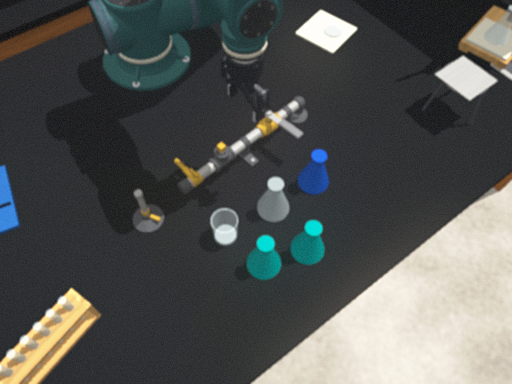

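View pics/wrist0.png

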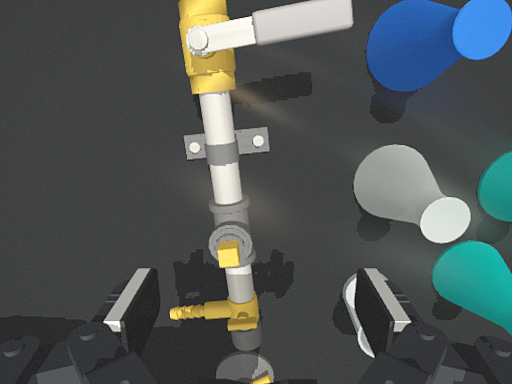

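View pics/side0.png

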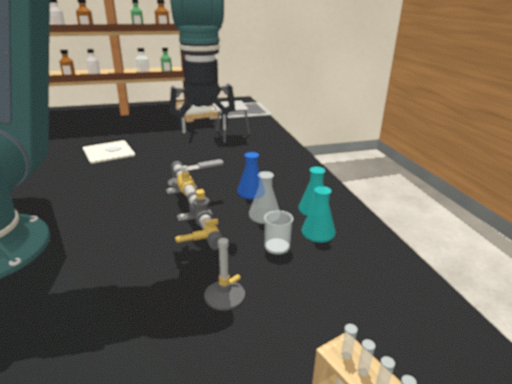

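The wrist view shows the brass plug head at about (229,253), the valve pivot at (198,40) and the lever grip from (255,25) to (350,12). The flask is at about (395,185), and the beaker's rim lies behind the right finger at about (365,310). The scene view puts the plug at (221,149), the valve at (268,125), the burner at (147,215) and the beaker at (224,226). The side view shows the pipe clear of the glassware. Next I'll measure the points from depth and from two views.

```bash
python3 - <<'E'
from h import *
W={n:np.load("pics/%s0.npz"%n) for n in ["scene","side","wrist"]}
for n in W:
    s=W[n]; im=s["image"]; P=s["P"]
    hsv=cv2.cvtColor(im,cv2.COLOR_RGB2HSV)
    m=cv2.inRange(hsv,(18,110,80),(32,255,255))
    k,lab,stt,c=cv2.connectedComponentsWithStats(m)
    for i in range(1,k):
        if stt[i,4]>25:
            q=P[(lab==i)]; q=q[(q[:,2]<.3)&(q[:,2]>0)]
            if len(q)<10 or q[:,0].mean()>1: continue
            z=np.percentile(q[:,2],95); top=q[q[:,2]>z-.006]
            print(n,c[i].round(),stt[i,4],"med",np.median(q,0).round(4),"ztop",z.round(4),"top mean",top.mean(0).round(4),np.ptp(top,axis=0).round(3))
s=W["wrist"];P=s["P"]
# plug top & lever grip outlines
hsv=cv2.cvtColor(s["image"],cv2.COLOR_RGB2HSV)
m=(P[...,2]>.108)&(P[...,2]<.14); 
v,u=np.indices(m.shape)
mp=m&(abs(u-229)<25)&(abs(v-253)<25)
q=P[mp]; print("plug top",len(q),q.mean(0),cv2.minAreaRect((q[:,:2]*1000).astype(np.float32)))
mg=(P[...,2]>.095)&(P[...,2]<.125)&(u>250)&(u<356)&(v<50)&(hsv[...,1]<60)
q=P[mg]; print("grip",len(q),q.mean(0),cv2.minAreaRect((q[:,:2]*1000).astype(np.float32)),np.percentile(q[:,2],[5,50,95]))
mv=(P[...,2]>.09)&(abs(u-198)<10)&(abs(v-40)<10); q=P[mv]; print("pivot",q.mean(0),q[:,2].max())
# tall stuff near job
for n,c in [("flask",(445,218)),("flaskbody",(395,180)),("beaker",(352,290))]: print(n,P[c[1],c[0]])
for n in["scene","side"]:
    print(n,[P_.round(3) for P_ in [W[n]["P"][r,c] for c,r in ([(276,184),(274,208),(318,157),(224,218),(140,193),(220,147)] if n=="scene" else [(265,177),(252,157),(279,215),(223,245),(200,193)])]])
E
```

```text
scene [267. 126.] 245 med [0.4956 0.0991 0.0695] ztop 0.0838 top mean [0.4881 0.1044 0.0839] [0.015 0.019 0.014]
scene [221. 146.] 74 med [ 0.5032 -0.0581  0.1123] ztop 0.1164 top mean [ 0.5023 -0.0576  0.1142] [0.016 0.016 0.008]
scene [189. 172.] 299 med [ 0.5022 -0.1525  0.0625] ztop 0.0874 top mean [ 0.5126 -0.1489  0.0865] [0.03  0.009 0.008]
scene [146. 212.] 29 med [ 0.5152 -0.2974  0.0451] ztop 0.0498 top mean [ 0.514  -0.2983  0.0476] [0.013 0.018 0.006]
scene [155. 217.] 55 med [ 0.5281 -0.2837  0.0285] ztop 0.032 top mean [ 0.53   -0.2845  0.0294] [0.027 0.018 0.007]
scene [ 48. 341.] 1323 med [ 0.6736 -0.6135  0.0792] ztop 0.0817 top mean [ 0.673  -0.6132  0.0794] [0.104 0.209 0.008]
scene [ 95. 312.] 30 med [ 0.6576 -0.5118  0.0314] ztop 0.056 top mean [ 0.6582 -0.5111  0.0534] [0.003 0.006 0.008]
scene [ 44. 320.] 28 med [ 0.6312 -0.6001  0.0793] ztop 0.0814 top mean [ 0.6297 -0.5999  0.0794] [0.015 0.017 0.004]
scene [ 61. 351.] 489 med [ 0.6812 -0.6146  0.0113] ztop 0.0143 top mean [ 0.6809 -0.6124  0.0115] [0.057 0.172 0.008]
scene [  5. 362.] 31 med [ 0.6603 -0.6973
[... 1444 characters left out ...]
4.5970458984375, 127.06806182861328), (72.94099426269531, 22.251049041748047), 9.746949195861816) [0.10442219 0.10708405 0.10841031]
pivot [0.48253769 0.11368838 0.10647786] 0.10919133275288495
flask [ 0.67391591 -0.0166808   0.11996422]
flaskbody [ 0.65497963 -0.00144627  0.06031469]
beaker [ 0.63636551 -0.14480202  0.02477586]
scene [array([ 0.676, -0.019,  0.121]), array([ 0.696, -0.037,  0.05 ]), array([0.676, 0.114, 0.119]), array([ 0.64 , -0.149,  0.04 ]), array([ 0.513, -0.292,  0.133]), array([ 0.502, -0.061,  0.112])]
side [array([ 0.668, -0.032,  0.121]), array([0.671, 0.102, 0.12 ]), array([ 0.672, -0.137,  0.07 ]), array([ 0.506, -0.302,  0.128]), array([ 0.499, -0.064,  0.114])]
```

```bash
python3 - <<'E'
import cv2
a=cv2.imread("pics/wrist0.png"); cv2.imwrite("pics/crop1.png",cv2.resize(a[190:345,160:300],None,fx=4,fy=3.8,interpolation=cv2.INTER_CUBIC))
E
```

```text
(no output)
```

View pics/crop1.png

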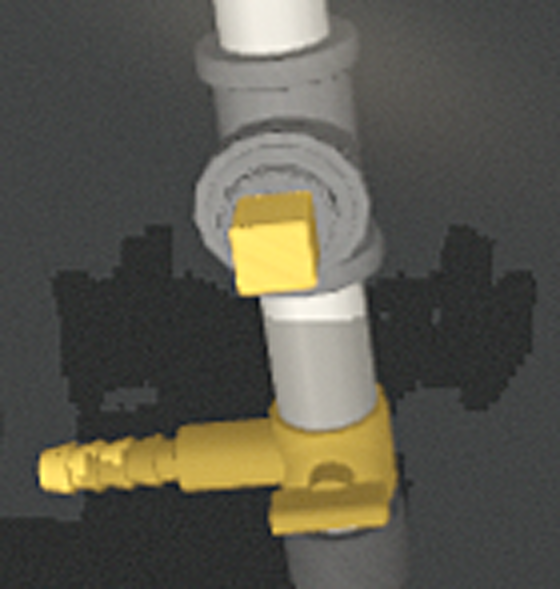

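The head's top is at z ≈ 0.115 m (91+6+18 = 115 mm, so it agrees). Plug and pivot measure 0.171 m apart, against 0.170 expected. The header's yaw is about 5.9°, and the head's flats are at about 5.7°. I'll move over the plug first, then wind the wrist back half a turn so it has the full tightening range.

```bash
python3 -m handwheel '[[[-0.003,0.006,-0.0],[0,0,-5.8],0.0854],[[-0.003,0.006,0.007],[0,0,0],0.0854],[[-0.003,0.006,0.007],[0,0,0],0.0854],[[-0.003,0.006,0.007],[0,0,0],0.0854],[[-0.003,0.006,0.007],[0,0,0],0.0854],[[-0.003,0.006,0.007],[0,0,0],0.0854],[[-0.003,0.006,0.007],[0,0,0],0.0854],[[-0.003,0.006,0.007],[0,0,0],0.0854],[[-0.003,0.006,0.006],[0,0,0],0.0854],[[0,0,0],[0,0,0],0.0854]]'
cat >> h.py <<'E'
def plug(tag):
    st=bot.observe(); s=bot.snapshot("wrist"); P=cloud(s,st); cv2.imwrite("pics/%s.png"%tag,s["image"][:,:,::-1])
    m=cv2.inRange(cv2.cvtColor(s["image"],cv2.COLOR_RGB2HSV),(18,90,70),(32,255,255))>0
    m&=(P[...,2]>.108)&(P[...,2]<.125)&(np.hypot(P[...,0]-.5,P[...,1]+.055)<.03)
    q=P[m]; z=np.median(q[:,2]); q=q[abs(q[:,2]-z)<.003]
    v,u=np.nonzero(m); print(tag,"px",u.mean(),v.mean(),"z",z,"n",len(q),"rect mm",cv2.minAreaRect((q[:,:2]*1000).astype(np.float32)))
    e=Rot.from_rotvec(st["ee_rot"]).as_matrix(); print("tcp",np.round(st["eef_pos"],4),"yaw x",np.degrees(np.arctan2(e[1,0],e[0,0])),"q",np.round(st["joints"],3),"F",np.round(st["wrist_force"],2),"M",np.round(st["wrist_torque"],3),"t",st["t"])
E
python3 -c "
from h import *
plug('w1')"
```

```text
t: 1.15
eef_pos: [0.5024, -0.0568, 0.1895]
ee_rot: [-3.137, -0.157, 0.002]
wrist_force: [-0.1, -0.2, 0.5]
gripper_width: 1.001
w1 px 253.48050139275767 216.56545961002786 z 0.11516487177931566 n 661 rect mm ((499.6588439941406, -54.38230895996094), (16.151386260986328, 17.03336524963379), 6.289340972900391)
tcp [ 0.5024 -0.0568  0.1895] yaw x 5.746410664063167 q [-0.274  0.255 -0.214  1.103 -0.     1.197] F [-0.05 -0.24  0.47] M [-0.001 -0.015 -0.042] t 1.15
```

```bash
python3 -m handwheel '[[[0,0,0],[0,0,-8.5],0.0854],[[0,0,0],[0,0,-8.5],0.0854],[[0,0,0],[0,0,-8.5],0.0854],[[0,0,0],[0,0,-8.5],0.0854],[[0,0,0],[0,0,-8.5],0.0854],[[0,0,0],[0,0,-8.5],0.0854],[[0,0,0],[0,0,-8.5],0.0854],[[0,0,0],[0,0,-8.5],0.0854],[[0,0,0],[0,0,-8.5],0.0854],[[0,0,0],[0,0,-8.5],0.0854]]'; python3 -m handwheel '[[[0,0,0],[0,0,-8.5],0.05],[[0,0,0],[0,0,-8.5],0.05],[[0,0,0],[0,0,-8.5],0.05],[[0,0,0],[0,0,-8.5],0.05],[[0,0,0],[0,0,-8.5],0.05],[[0,0,0],[0,0,-8.5],0.05],[[0,0,0],[0,0,-8.5],0.05],[[0,0,0],[0,0,-8.5],0.05],[[0,0,0],[0,0,-8.5],0.05],[[0,0,0],[0,0,-8.5],0.05]]'
python3 -m handwheel '[[[0,0,0],[0,0,-8.5],0.05],[[0,0,0],[0,0,-1.5],0.05],[[0,0,0],[0,0,0],0.05],[[0,0,0],[0,0,0],0.05],[[0,0,0],[0,0,0],0.05],[[0,0,0],[0,0,0],0.05],[[0,0,0],[0,0,0],0.05],[[0,0,0],[0,0,0],0.05],[[0,0,0],[0,0,0],0.05],[[0,0,0],[0,0,0],0.05]]'
python3 -c "
from h import *
plug('w2')"
```

```text
t: 2.2
eef_pos: [0.5033, -0.056, 0.1906]
ee_rot: [2.198, 2.244, 0.001]
wrist_force: [-0.1, 0.2, -0.5]
gripper_width: 0.997
t: 3.2
eef_pos: [0.5033, -0.056, 0.1906]
ee_rot: [0.105, 3.139, -0.0]
wrist_force: [0.2, -1.0, 0.7]
gripper_width: 0.584
t: 4.2
eef_pos: [0.503, -0.0562, 0.1903]
ee_rot: [-0.159, 3.138, -0.0]
wrist_force: [0.6, 0.4, 0.0]
gripper_width: 0.585
w2 px 260.59712230215825 220.93093525179856 z 0.11517969890624459 n 637 rect mm ((500.2724914550781, -55.56459045410156), (16.28066635131836, 16.618741989135742), 6.103515148162842)
tcp [ 0.503  -0.0562  0.1903] yaw x -174.20920420738543 q [-0.272  0.255 -0.212  1.104 -0.    -1.944] F [0.62 0.43 0.03] M [ 0.028  0.001 -0.004] t 4.2
```

Both views, half a turn apart, agree to about 1 mm: plug centre (0.500, -0.055), top 0.1152, yaw about 6.2°. Now I'll descend, with the tips staying just above the thread, and close.

```bash
python3 -m handwheel '[[[0.0029,0.0015,0.01],[0,0,-0.4],0.05],[[0,0,0.01],[0,0,0],0.05],[[0,0,0.01],[0,0,0],0.05],[[0,0,0.01],[0,0,0],0.05],[[0,0,0.01],[0,0,0],0.05],[[0,0,0.01],[0,0,0],0.05],[[0,0,0.01],[0,0,0],0.05],[[0,0,0.007],[0,0,0],0.05],[[0,0,0],[0,0,0],0.05],[[0,0,0],[0,0,0],0.05]]'; python3 -c "
from h import *
plug('w3')"
```

```text
t: 5.25
eef_pos: [0.5, -0.055, 0.1134]
ee_rot: [-0.17, 3.137, -0.0]
wrist_force: [0.2, -0.1, 0.7]
gripper_width: 0.586
w3 px 256.3459863098942 283.49844430616054 z 0.11513191248637616 n 1429 rect mm ((500.0173034667969, -55.232391357421875), (16.776559829711914, 18.338529586791992), 4.611308574676514)
tcp [ 0.5    -0.055   0.1134] yaw x -173.7995924629312 q [-0.272  0.306 -0.364  0.901  0.    -1.951] F [ 0.21 -0.13  0.71] M [-0.029  0.033  0.05 ] t 5.25
```

View pics/w3.png

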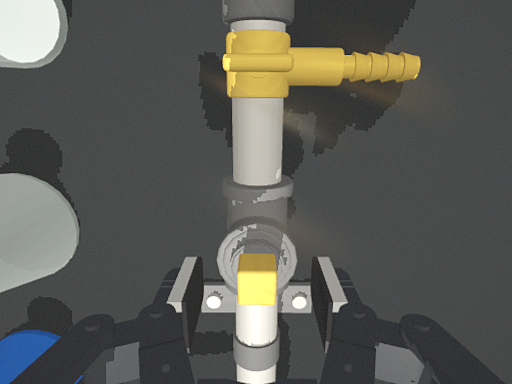

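The head at (256,283) is centred between the open pads, at x ≈ 190 and 325. Closing now.

```bash
python3 -m handwheel '[[[0,0,0],[0,0,0],0.01],[[0,0,0],[0,0,0],0.01],[[0,0,0],[0,0,0],0.01],[[0,0,0],[0,0,0],0.01],[[0,0,0],[0,0,0],0.01],[[0,0,0],[0,0,0],0.01],[[0,0,0],[0,0,0],0.01],[[0,0,0],[0,0,0],0.01],[[0,0,0],[0,0,0],0.01],[[0,0,0],[0,0,0],0.01]]'
cat >> h.py <<'E'
def tq():
    st=bot.observe(); e=Rot.from_rotvec(st["ee_rot"]).as_matrix()
    F=np.array(st["wrist_force"]);M=np.array(st["wrist_torque"]); r=np.array([.5,-.055,.11])-st["eef_pos"]
    print("t %.2f Mz %.3f about plug %.3f tau6 %.3f"%(st["t"],M[2],M[2]-np.cross(r,F)[2],st["tau"][5]),"F",F.round(1),"M",M.round(2),"yaw %.2f"%np.degrees(np.arctan2(e[1,0],e[0,0])),"tcp",np.round(st["eef_pos"],4),"q6 %.3f w %.4f"%(st["joints"][5],st["gripper_width"]*.0854))
E
python3 -c "
from h import *
tq()"
```

```text
t: 6.3
eef_pos: [0.5002, -0.055, 0.1137]
ee_rot: [-0.17, 3.136, -0.0]
wrist_force: [-0.9, 0.8, 6.8]
gripper_width: 0.181
t 6.30 Mz -0.064 about plug -0.064 tau6 -0.048 F [-0.9  0.8  6.8] M [ 0.07  0.18 -0.06] yaw -173.80 tcp [ 0.5002 -0.055   0.1137] q6 -1.951 w 0.0154
```

Gripped: 15.4 mm reads close to the 17 mm head. The first 50° cannot reach snug, since the shortest loose range is 0.6 rad.

```bash
python3 -m handwheel '[[[0,0,0],[0,0,5],0.01],[[0,0,0],[0,0,5],0.01],[[0,0,0],[0,0,5],0.01],[[0,0,0],[0,0,5],0.01],[[0,0,0],[0,0,5],0.01],[[0,0,0],[0,0,5],0.01],[[0,0,0],[0,0,5],0.01],[[0,0,0.0001],[0,0,5],0.01],[[0,0,0.0001],[0,0,5],0.01],[[0,0,0],[0,0,5],0.01]]'
python3 -c "
from h import *
tq()"
```

```text
t: 7.3
eef_pos: [0.5002, -0.055, 0.1136]
ee_rot: [1.176, 2.912, 0.0]
wrist_force: [-2.0, 0.5, 8.3]
gripper_width: 0.175
t 7.30 Mz 0.163 about plug 0.164 tau6 -1.700 F [-2.   0.5  8.3] M [0.06 0.36 0.16] yaw 136.01 tcp [ 0.5002 -0.055   0.1136] q6 -1.075 w 0.0149
```

```bash
python3 -m handwheel '[[[0,0,0],[0,0,2.5],0.01],[[0,0,0],[0,0,2.5],0.01],[[0,0,0],[0,0,2.5],0.01],[[0,0,0],[0,0,2.5],0.01],[[0,0,0],[0,0,2.5],0.01],[[0,0,0],[0,0,2.5],0.01],[[0,0,0],[0,0,2.5],0.01],[[0,0,0.0001],[0,0,2.5],0.01],[[0,0,0],[0,0,2.5],0.01],[[0,0,0],[0,0,2.5],0.01]]'
python3 -c "
from h import *
tq()"
```

```text
t: 8.3
eef_pos: [0.5002, -0.055, 0.1136]
ee_rot: [1.777, 2.59, 0.0]
wrist_force: [-1.7, -0.0, 9.4]
gripper_width: 0.177
t 8.30 Mz 0.140 about plug 0.140 tau6 -0.790 F [-1.7 -0.   9.4] M [0.15 0.39 0.14] yaw 111.10 tcp [ 0.5002 -0.055   0.1136] q6 -0.640 w 0.0152
```

```bash
python3 -m handwheel '[[[0,0,0],[0,0,2.5],0.01],[[0,0,0],[0,0,2.5],0.01],[[0,0,0],[0,0,2.5],0.01],[[0,0,0],[0,0,2.5],0.01],[[0,0,0],[0,0,2.5],0.01],[[0,0,0],[0,0,2.5],0.01],[[0,0,0],[0,0,2.5],0.01],[[0,0,0],[0,0,2.5],0.01],[[0,0,0],[0,0,2.5],0.01],[[0,0,0],[0,0,2.5],0.01]]'
python3 -c "
from h import *
tq()
s=bot.snapshot('wrist'); cv2.imwrite('pics/w4.png',s['image'][180:384,130:400,::-1].repeat(2,0).repeat(2,1))"
```

```text
t: 9.3
eef_pos: [0.5002, -0.055, 0.1135]
ee_rot: [2.295, 2.144, 0.001]
wrist_force: [-2.5, 0.6, 9.0]
gripper_width: 0.176
t 9.30 Mz 0.076 about plug 0.076 tau6 -0.790 F [-2.5  0.6  9. ] M [0.12 0.43 0.08] yaw 86.10 tcp [ 0.5002 -0.055   0.1135] q6 -0.204 w 0.0151
```

View pics/w4.png

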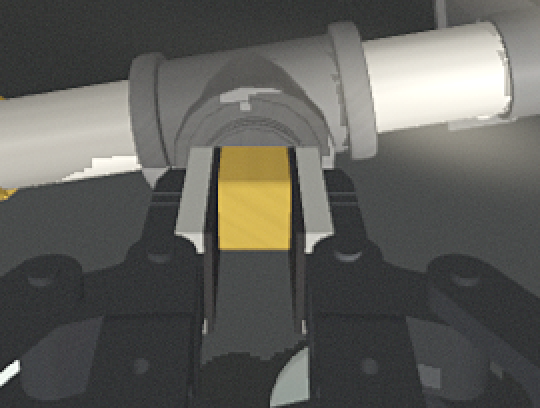

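The head at (255,195) in the crop sits squarely between the pads and has turned with them. It is still loose, so I'll carry on.

```bash
python3 -m handwheel '[[[0,0,0],[0,0,2.5],0.01],[[0,0,0],[0,0,2.5],0.01],[[0,0,0],[0,0,2.5],0.01],[[0,0,0],[0,0,2.5],0.01],[[0,0,0],[0,0,2.5],0.01],[[0,0,0],[0,0,2.5],0.01],[[0,0,0],[0,0,2.5],0.01],[[0,0,0.0001],[0,0,2.5],0.01],[[0,0,0],[0,0,2.5],0.01],[[0,0,0],[0,0,2.5],0.01]]'
python3 -c "
from h import *
tq()"
```

```text
t: 10.35
eef_pos: [0.5002, -0.055, 0.1135]
ee_rot: [2.705, 1.597, 0.001]
wrist_force: [-2.3, 0.6, 10.5]
gripper_width: 0.18
t 10.35 Mz 0.336 about plug 0.336 tau6 -0.528 F [-2.3  0.6 10.5] M [0.08 0.49 0.34] yaw 61.13 tcp [ 0.5002 -0.055   0.1135] q6 0.232 w 0.0154
```

```bash
python3 -m handwheel '[[[0,0,0],[0,0,1],0.01],[[0,0,0],[0,0,1],0.01],[[0,0,0],[0,0,1],0.01],[[0,0,0],[0,0,1],0.01],[[0,0,0],[0,0,1],0.01],[[0,0,0],[0,0,1],0.01],[[0,0,0],[0,0,1],0.01],[[0,0,0],[0,0,1],0.01],[[0,0,0],[0,0,1],0.01],[[0,0,0],[0,0,1],0.01]]'
python3 -c "
from h import *
tq()"
```

```text
t: 11.35
eef_pos: [0.5002, -0.055, 0.1135]
ee_rot: [2.833, 1.357, 0.001]
wrist_force: [-2.5, -0.3, 10.5]
gripper_width: 0.178
t 11.35 Mz 0.568 about plug 0.568 tau6 0.141 F [-2.5 -0.3 10.5] M [0.11 0.57 0.57] yaw 51.19 tcp [ 0.5002 -0.055   0.1135] q6 0.406 w 0.0152
```

```bash
python3 -m handwheel '[[[0,0,0],[0,0,1],0.01],[[0,0,0],[0,0,1],0.01],[[0,0,0],[0,0,1],0.01],[[0,0,0],[0,0,1],0.01],[[0,0,0],[0,0,1],0.01],[[0,0,0],[0,0,1],0.01],[[0,0,0],[0,0,1],0.01],[[0,0,0],[0,0,1],0.01],[[0,0,0],[0,0,1],0.01],[[0,0,0],[0,0,1],0.01]]'
python3 -c "
from h import *
tq()"
```

```text
t: 12.35
eef_pos: [0.5002, -0.055, 0.1135]
ee_rot: [2.94, 1.105, 0.001]
wrist_force: [-2.4, 0.4, 10.6]
gripper_width: 0.177
t 12.35 Mz 0.720 about plug 0.720 tau6 0.324 F [-2.4  0.4 10.6] M [0.18 0.52 0.72] yaw 41.21 tcp [ 0.5002 -0.055   0.1135] q6 0.580 w 0.0151
```

```bash
python3 -m handwheel '[[[0,0,0],[0,0,1],0.01],[[0,0,0],[0,0,1],0.01],[[0,0,0],[0,0,1],0.01],[[0,0,0],[0,0,1],0.01],[[0,0,0],[0,0,1],0.01],[[0,0,0],[0,0,1],0.01],[[0,0,0],[0,0,1],0.01],[[0,0,0],[0,0,1],0.01],[[0,0,0],[0,0,1],0.01],[[0,0,0],[0,0,1],0.01]]'
python3 -c "
from h import *
tq()"
```

```text
t: 13.35
eef_pos: [0.5002, -0.055, 0.1135]
ee_rot: [3.025, 0.845, 0.001]
wrist_force: [-3.2, 1.3, 10.7]
gripper_width: 0.181
t 13.35 Mz 0.824 about plug 0.824 tau6 0.453 F [-3.2  1.3 10.7] M [0.08 0.51 0.82] yaw 31.22 tcp [ 0.5002 -0.055   0.1135] q6 0.754 w 0.0155
```

The fit over four readings gives about 0.82 N m now, with the expected slope. Another 5° goes to the middle of the window.

```bash
python3 -m handwheel '[[[0,0,0],[0,0,0.5],0.01],[[0,0,0],[0,0,0.5],0.01],[[0,0,0],[0,0,0.5],0.01],[[0,0,0],[0,0,0.5],0.01],[[0,0,0],[0,0,0.5],0.01],[[0,0,0],[0,0,0.5],0.01],[[0,0,0],[0,0,0.5],0.01],[[0,0,0],[0,0,0.5],0.01],[[0,0,0],[0,0,0.5],0.01],[[0,0,0],[0,0,0.5],0.01]]'
python3 -c "
from h import *
tq()"
python3 -m handwheel '[[[0,0,0],[0,0,0],0.01],[[0,0,0],[0,0,0],0.01],[[0,0,0],[0,0,0],0.01],[[0,0,0],[0,0,0],0.01],[[0,0,0],[0,0,0],0.01],[[0,0,0],[0,0,0],0.04],[[0,0,0],[0,0,0],0.04],[[0,0,0],[0,0,0],0.04],[[0,0,0],[0,0,0],0.04],[[0,0,0],[0,0,0],0.04]]'
python3 -c "
from h import *
tq()"
```

```text
t: 14.35
eef_pos: [0.5002, -0.055, 0.1135]
ee_rot: [3.059, 0.713, 0.001]
wrist_force: [-1.8, -0.3, 10.5]
gripper_width: 0.178
t 14.35 Mz 0.887 about plug 0.887 tau6 0.699 F [-1.8 -0.3 10.5] M [0.1  0.55 0.89] yaw 26.24 tcp [ 0.5002 -0.055   0.1135] q6 0.841 w 0.0152
t: 15.35
eef_pos: [0.4999, -0.055, 0.1128]
ee_rot: [-3.06, -0.712, 0.0]
wrist_force: [0.8, -0.3, 0.7]
gripper_width: 0.467
t 15.35 Mz -0.003 about plug -0.003 tau6 0.001 F [ 0.8 -0.3  0.7] M [ 0.04  0.05 -0.  ] yaw 26.20 tcp [ 0.4999 -0.055   0.1128] q6 0.842 w 0.0399
```

The plug read 0.887 N m while turning, and it's now released. Next I'll lift, square up to the lever (10° yaw) and re-measure the lever from this second place.

```bash
python3 -m handwheel '[[[0,0,-0.01],[0,0,0],0.04],[[0,0,-0.01],[0,0,0],0.04],[[0,0,-0.015],[0,0,0],0.04],[[0,0,-0.02],[0,0,0],0.04],[[0,0,-0.02],[0,0,8],0.0],[[0,0,-0.01],[0,0,8],0.0],[[0,0,-0.01],[0,0,0],0.0],[[0,0,-0.01],[0,0,0],0.0],[[0,0,0],[0,0,0],0.0],[[0,0,0],[0,0,0],0.0]]'
cat > lev.py <<'E'
from h import *
import sys
tag=sys.argv[1]; st=bot.observe(); s=bot.snapshot("wrist"); P=cloud(s,st); im=s["image"]
cv2.imwrite("pics/%s.png"%tag,im[:,:,::-1])
hsv=cv2.cvtColor(im,cv2.COLOR_RGB2HSV); pv=np.array([.4825,.1135])
r=np.hypot(P[...,0]-pv[0],P[...,1]-pv[1])
m=((P[...,2]>.098)&(P[...,2]<.118)&(r<.125)&(r>.02)&(hsv[...,1]<60)&(hsv[...,2]>60)).astype(np.uint8)
k,lab,a,c=cv2.connectedComponentsWithStats(m); i=1+a[1:,4].argmax(); q=P[lab==i]; rr=r[lab==i]
g=q[rr>.042]; print("lever comp px",c[i].round(),len(q),"r max",rr.max(),"z",np.percentile(g[:,2],[5,50,95]).round(4))
print("grip rect mm",cv2.minAreaRect((g[:,:2]*1000).astype(np.float32)))
d=g.mean(0)[:2]-pv; print("angle",np.degrees(np.arctan2(d[1],d[0])),"g mean",g.mean(0).round(4))
tq()
E
python3 lev.py w5
python3 -c "
from h import *
plug('w5b')"
```

```text
t: 16.35
eef_pos: [0.4999, -0.055, 0.2178]
ee_rot: [-3.129, -0.282, 0.0]
wrist_force: [-0.4, -1.2, 0.5]
gripper_width: -0.001
w5b px 257.0327022375215 205.44750430292598 z 0.11514137118634533 n 535 rect mm ((499.6123046875, -54.37757873535156), (16.937955856323242, 17.027023315429688), 29.900331497192383)
tcp [ 0.4998 -0.0549  0.2175] yaw x 10.284657007879527 q [-0.272  0.236 -0.162  1.173 -0.     1.12 ] F [ 0.45 -0.38 -0.28] M [ 0.022  0.019 -0.02 ] t 16.4Traceback (most recent call last):
  File "lev.py", line 8, in <module>
    k,lab,a,c=cv2.connectedComponentsWithStats(m); i=1+a[1:,4].argmax(); q=P[lab==i]; rr=r[lab==i]
                                                       ~~~~~~~~~~~~~~^^
ValueError: attempt to get argmax of an empty sequence
```

View pics/w5.png

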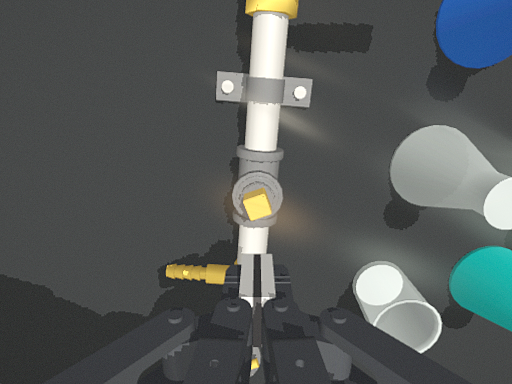

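The plug (257,204) stands turned to about 28°, as left. The lever is out of view above the frame, so I'll move next to it at height.

```bash
python3 -m handwheel '[[[0.01,-0.013,0],[0,0,0],0.0],[[0.01,-0.013,0],[0,0,0],0.0],[[0.01,-0.013,0],[0,0,0],0.0],[[0.01,-0.013,0],[0,0,0],0.0],[[0.01,-0.013,0],[0,0,0],0.0],[[0.01,-0.013,0],[0,0,0],0.0],[[0.01,-0.013,0],[0,0,0],0.0],[[0.009,-0.012,0],[0,0,0],0.0],[[0,0,0],[0,0,0],0.0],[[0,0,0],[0,0,0],0.0]]'
python3 lev.py w6
```

```text
t: 17.45
eef_pos: [0.5595, 0.0607, 0.2177]
ee_rot: [3.129, 0.28, -0.001]
wrist_force: [-0.4, -0.4, -0.6]
gripper_width: -0.002
lever comp px [257. 111.] 4089 r max 0.11001658969145842 z [0.1054 0.1072 0.1084]
grip rect mm ((556.6758422851562, 127.54893493652344), (68.52912902832031, 21.35619354248047), 10.233817100524902)
angle 10.994763804793495 g mean [0.5565 0.1279 0.1071]
t 17.50 Mz 0.014 about plug 0.123 tau6 0.029 F [-0.5  0.9  0.1] M [-0.03 -0.04  0.01] yaw 10.21 tcp [0.5594 0.0603 0.2178] q6 1.355 w 0.0000
```

View pics/w6.png

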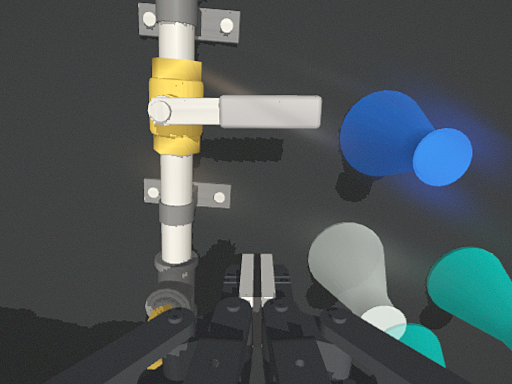

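Lever at 10.5°, grip centre (0.556, 0.1275), top 0.107; this agrees with the first view. I'll descend with closed fingers behind it, about 32 mm off its centre line.

```bash
python3 -m handwheel '[[[0.0045,-0.017,0],[0,0,0],0.0],[[0.004,-0.017,0.012],[0,0,0],0.0],[[0,0,0.02],[0,0,0],0.0],[[0,0,0.02],[0,0,0],0.0],[[0,0,0.02],[0,0,0],0.0],[[0,0,0.02],[0,0,0],0.0],[[0,0,0.01],[0,0,0],0.0],[[0,0,0.01],[0,0,0],0.0],[[0,0,0],[0,0,0],0.0],[[0,0,0],[0,0,0],0.0]]'
python3 -c "
from h import *
tq()"
python3 -m handwheel '[[[0,-0.004,0],[0,0,0],0.0],[[0,-0.004,0],[0,0,0],0.0],[[0.0016,-0.0066,0],[0,0,-5],0.0],[[0.0016,-0.0066,0],[0,0,-5],0.0],[[0.0016,-0.0066,0],[0,0,-5],0.0],[[0.0016,-0.0066,0],[0,0,-5],0.0],[[0.0016,-0.0066,0],[0,0,-5],0.0],[[0,0,0],[0,0,0],0.0],[[0,0,0],[0,0,0],0.0],[[0,0,0],[0,0,0],0.0]]'
python3 lev.py w7
```

```text
t: 18.5
eef_pos: [0.5621, 0.0952, 0.1064]
ee_rot: [3.129, 0.279, 0.001]
wrist_force: [1.1, 0.3, 0.1]
gripper_width: -0.003
t 18.50 Mz 0.023 about plug -0.118 tau6 -0.001 F [1.1 0.3 0.1] M [-0.01  0.02  0.02] yaw 10.19 tcp [0.5621 0.0952 0.1064] q6 1.418 w -0.0003
t: 19.5
eef_pos: [0.5563, 0.1367, 0.1059]
ee_rot: [-2.995, -0.947, 0.0]
wrist_force: [0.2, -1.2, -0.5]
gripper_width: -0.001
lever comp px [242. 236.] 11055 r max 0.11053329692222223 z [0.1037 0.1072 0.1086]
grip rect mm ((546.08251953125, 154.3546905517578), (69.4720458984375, 28.167232513427734), 34.04200744628906)
angle 35.45766693422471 g mean [0.5439 0.1573 0.107 ]
t 19.55 Mz -0.008 about plug -0.053 tau6 0.029 F [ 0.1 -0.4  0.5] M [-0.    0.02 -0.01] yaw 35.12 tcp [0.5563 0.1366 0.1059] q6 1.056 w 0.0003
```

The lever follows, and is now at about 35°. Continuing.

```bash
python3 -m handwheel '[[[0.0016,-0.0066,0],[0,0,-5],0.0],[[0.0016,-0.0066,0],[0,0,-5],0.0],[[0.0016,-0.0066,0],[0,0,-5],0.0],[[0.0016,-0.0066,0],[0,0,-5],0.0],[[0.0016,-0.0066,0],[0,0,-5],0.0],[[0.0016,-0.0066,0],[0,0,-5],0.0],[[0.0016,-0.0066,0],[0,0,-5],0.0],[[0.0016,-0.0066,0],[0,0,-5],0.0],[[0.0016,-0.0066,0],[0,0,-5],0.0],[[0,0,0],[0,0,0],0.0]]'
python3 -c "
from h import *
tq()"
python3 -m handwheel '[[[0.0006,-0.0026,0],[0,0,-2],0.0],[[0.0006,-0.0026,0],[0,0,-2],0.0],[[0.0006,-0.0026,0],[0,0,-2],0.0],[[0.0006,-0.0026,0],[0,0,-2],0.0],[[0.0003,-0.0013,0],[0,0,-1],0.0],[[0.0003,-0.0013,0],[0,0,-1],0.0],[[0.0003,-0.0013,0],[0,0,-1],0.0],[[0,0,0],[0,0,0],0.0],[[0,0,0],[0,0,0],0.0],[[0,0,0],[0,0,0],0.0]]'
python3 lev.py w8
```

```text
t: 20.55
eef_pos: [0.5171, 0.1816, 0.1062]
ee_rot: [2.401, 2.026, 0.002]
wrist_force: [0.9, 0.1, 0.2]
gripper_width: 0.004
t 20.55 Mz -0.012 about plug -0.227 tau6 -1.304 F [0.9 0.1 0.2] M [ 0.05 -0.16 -0.01] yaw 80.31 tcp [0.5171 0.1816 0.1062] q6 0.358 w 0.0003
t: 21.55
eef_pos: [0.5041, 0.1861, 0.1063]
ee_rot: [2.2, 2.242, 0.003]
wrist_force: [4.4, 4.0, 1.0]
gripper_width: 0.001
lever comp px [245. 237.] 10919 r max 0.11079494158012389 z [0.1035 0.1072 0.1085]
grip rect mm ((483.89398193359375, 189.4970245361328), (27.366832733154297, 69.45802307128906), 0.06700870394706726)
angle 91.58326195883761 g mean [0.4804 0.1891 0.107 ]
t 21.60 Mz -0.041 about plug -1.035 tau6 -0.056 F [4.2 3.3 0.5] M [ 0.68 -0.96 -0.04] yaw 91.06 tcp [0.5041 0.1861 0.1063] q6 0.183 w 0.0004
```

Lever at about 91°; the stop is expected near 96°. I'll press on gently to it.

```bash
python3 -m handwheel '[[[0.0003,-0.0013,0],[0,0,-1],0.0],[[0.0003,-0.0013,0],[0,0,-1],0.0],[[0.0003,-0.0013,0],[0,0,-1],0.0],[[0.0003,-0.0013,0],[0,0,-1],0.0],[[0,-0.001,0],[0,0,0],0.0],[[0,0,0],[0,0,0],0.0],[[0,0,0],[0,0,0],0.0],[[0,0,0],[0,0,0],0.0],[[0,0,0],[0,0,0],0.0],[[0,0,0],[0,0,0],0.0]]'
python3 lev.py w9
```

```text
t: 22.6
eef_pos: [0.4979, 0.1871, 0.1063]
ee_rot: [2.121, 2.317, 0.004]
wrist_force: [4.7, 3.8, -0.3]
gripper_width: 0.001
lever comp px [246. 237.] 10914 r max 0.11087232881848111 z [0.1037 0.1072 0.1086]
grip rect mm ((477.5871887207031, 189.3042755126953), (27.678983688354492, 69.76461791992188), 5.143226146697998)
angle 96.39713424996754 g mean [0.4741 0.1886 0.1071]
t 22.65 Mz -0.025 about plug -1.261 tau6 -0.038 F [5.1 4.  2.1] M [ 0.91 -0.93 -0.03] yaw 95.07 tcp [0.4979 0.1871 0.1064] q6 0.117 w 0.0000
```

```bash
python3 -m handwheel '[[[0,-0.0007,0],[0,0,-0.5],0.0],[[0,-0.0007,0],[0,0,-0.5],0.0],[[0,-0.0006,0],[0,0,0],0.0],[[0,0,0],[0,0,0],0.0],[[0,0,0],[0,0,0],0.0],[[0,0,0],[0,0,0],0.0],[[0,0,0],[0,0,0],0.0],[[0,0,0],[0,0,0],0.0],[[0,0,0],[0,0,0],0.0],[[0,0,0],[0,0,0],0.0]]'
python3 lev.py w10
```

```text
t: 23.65
eef_pos: [0.497, 0.1871, 0.1065]
ee_rot: [2.1, 2.335, 0.006]
wrist_force: [11.2, 6.2, -3.4]
gripper_width: 0.003
lever comp px [247. 237.] 10927 r max 0.11100227762358734 z [0.1038 0.1072 0.1086]
grip rect mm ((476.5241394042969, 189.37100219726562), (27.29873275756836, 69.44026947021484), 6.026007652282715)
angle 96.9966486829191 g mean [0.4733 0.1885 0.1071]
t 23.70 Mz -0.062 about plug -2.621 tau6 -0.060 F [10.5  6.2 -3.1] M [ 1.16 -2.14 -0.06] yaw 96.06 tcp [0.497  0.1871 0.1065] q6 0.100 w -0.0002
```

The force rose from 5 to 11 N and the motion stopped, so the lever is at its stop (about 96.5° in the world, 90° to the header's x axis). I'll back off, lift and check.

```bash
python3 -m handwheel '[[[0,0.005,0],[0,0,0],0.0],[[0,0.01,0],[0,0,0],0.0],[[0,0.01,0],[0,0,0],0.0],[[0,0,-0.02],[0,0,0],0.0],[[0,0.01,-0.03],[0,0,0],0.0],[[0,0.01,-0.03],[0,0,0],0.0],[[0,0.01,-0.03],[0,0,0],0.0],[[0,0.01,-0.01],[0,0,0],0.0],[[0,0,0],[0,0,0],0.0],[[0,0,0],[0,0,0],0.0]]'
python3 lev.py w11
python3 - <<'E'
from h import *
a=[]
for n in ["scene","side"]:
    s=bot.snapshot(n); P=cloud(s); im=s["image"]
    o=np.load("pics/%s0.npz"%n); d=np.abs(im.astype(int)-o["image"]).sum(2)
    for nm,(c,r) in ({"flask":(276,184),"beaker":(224,218),"burner":(140,193)} if n=="scene" else {"flask":(265,177),"beaker":(279,215),"burner":(223,245)}).items():
        print(n,nm,"old",o["P"][r,c].round(3),"new",P[r,c].round(3),"diff px",(d[r-15:r+15,c-15:c+15]>60).sum())
    a.append(im[80:280,120:350,::-1])
cv2.imwrite("pics/end.png",np.hstack([cv2.resize(x,(400,348)) for x in a]))
E
```

```text
t: 24.7
eef_pos: [0.5594, 0.1934, 0.2249]
ee_rot: [-2.098, -2.337, 0.002]
wrist_force: [-0.5, -0.6, -0.9]
gripper_width: -0.001
lever comp px [250.  82.] 4238 r max 0.1107148599584765 z [0.1054 0.1071 0.1084]
grip rect mm ((474.2687683105469, 189.16366577148438), (21.60186195373535, 68.98197937011719), 6.203580856323242)
angle 96.27110784576331 g mean [0.4742 0.1889 0.1071]
t 24.75 Mz 0.041 about plug 0.196 tau6 0.004 F [-0.6 -0.  -0.1] M [0.   0.04 0.04] yaw 96.19 tcp [0.5589 0.1934 0.2247] q6 0.087 w -0.0001
scene flask old [ 0.676 -0.019  0.121] new [ 0.676 -0.02   0.122] diff px 1
scene beaker old [ 0.64  -0.149  0.04 ] new [ 0.64  -0.149  0.038] diff px 0
scene burner old [ 0.513 -0.292  0.133] new [ 0.511 -0.292  0.131] diff px 295
side flask old [ 0.668 -0.032  0.121] new [ 0.668 -0.034  0.122] diff px 0
side beaker old [ 0.672 -0.137  0.07 ] new [ 0.673 -0.136  0.069] diff px 0
side burner old [ 0.506 -0.302  0.128] new [ 0.506 -0.302  0.128] diff px 198
```

View pics/end.png

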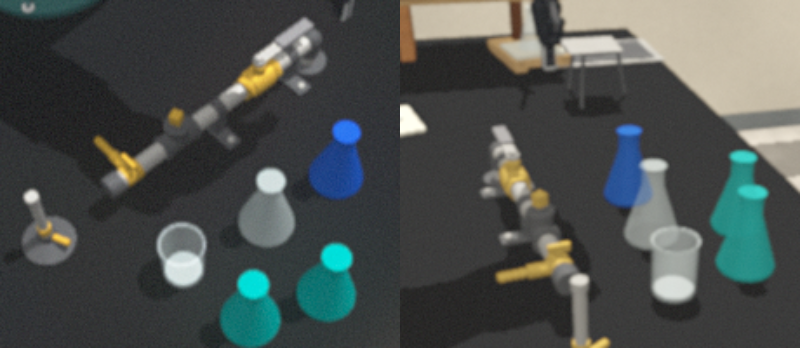

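The lever at (285,45) in the left view lies along the pipe. The flask, beaker and burner stand upright where they were, and the arm is clear. The changed pixels at the burner are most likely the arm's shadow, since its depth is unchanged. Handing in.

```bash
python3 -c "
from bench import bot
print(bot.hand_in())"
```

```text
the job is handed in; nothing more can be done
None
```

The plug is snug and the valve lever is fully open. I handed the job in with about 25 s of the 72 s used; the hand-in gives no verdict.

- **Plug:** I turned it clockwise by 160° in one grasp. It ran loose at about 0.1 N m, then bound and climbed to 0.89 N m while turning, inside the 0.68–1.12 N m window. After release the head measured about 3.7° short of the tool's angle. I put that down to flex in the grip and measurement noise, as it is well inside the 8.6° (0.15 rad) turn-back limit.
- **Lever:** I pushed it with closed fingers to its stop, where the force rose from about 5 to 11 N and it moved no further. After backing off it measured 96.3° in the world. With the header's yaw of about 6° that makes about 90° (1.57 rad).
- **Bench:** Flask, beaker and burner depths matched the start to within 2 mm in both fixed views, and all three stood upright. Pixels around the burner changed, most likely from the arm's shadow. At hand-in the arm was clear of everything, with the wrist force at about 0.6 N, which is at noise level.

Small disagreements: wrist-camera fixes of the plug differed by 1–2 mm between views, so I averaged them. The gripper read 15.4 mm on the 17 mm head, and the wrist force showed about 10 N upward while gripping. Joint 6's torque reading did not match the wrist torque, so I judged the tightness by the wrist torque.

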